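# Hang the lift-off door on the small-animal carrier

### The arm

A 6-joint arm with a two-finger parallel gripper is mounted at the origin on the work surface. World frame = base frame: x ahead of the robot, y to its left, z up, the work surface at z = 0. Lengths are in m, angles in rad, forces in N, time in s.
With the tool pointing down it reaches from about 0.275 to 0.875 m from the base axis. Payload 12.5 kg.
Tool frame: the origin (TCP) lies between the finger pads, 19 mm behind the fingertips; this is the grasp point; z points along the fingers, y is the line along which they close (so a half turn about z gives the same grasp; the last joint's range is limited). The gripper opens to 85 mm and grips with 20 to 120 N. Pads are 22 mm wide; open, the fingers measure 114 mm over their backs; the gripper's body (76 mm by 85 mm) begins 54 mm behind the grasp point. The pads swing forward as they close: fully open they stand 13 mm farther back than shut.
Start: joints at [-1.191, 0.351, 1.652, -0, 1.139, -0.085], TCP at [0.247, -0.492, 0.25] pointing down, gripper open.
Joint ranges: [-2.75, 2.75], [-0.79, 2.1], [0.01, 2.65], [-1.57, 4.71], [0.07, 3.14], [-2.87, 2.87]. Speed limits (rad/s): [2.22, 2.22, 2.79, 3.14, 3.14, 3.14].

### API

Orientations are given as a unit quaternion [w, x, y, z].
In Python, from rig import robot, camrig, ticket gives the robot as it stands (robot), with the cameras (camrig) and the job (ticket).
- The arm moves only by the tool step_hand, called after "Call:" by a JSON object that holds its "op" and its "data". Schema: {"type":"object","properties":{"steps":{"type":"object","properties":{"plan":{"type":"array","items":{"type":"array","items":{"type":"number"},"minItems":7,"maxItems":7},"minItems":1,"maxItems":20}},"additionalProperties":false,"required":["plan"]},"grip_force":{"type":"number"},"only":{"type":"string"},"quiet":{"type":"boolean"},"lines":{"type":"string"}},"required":["steps"],"additionalProperties":false}. steps is an object whose key "plan" holds a list of rows, 1 to 20 of them, each of 7 numbers: the opening from 0.0 (shut) to 1.0 (fully open), then dx, dy, dz in units of 25 mm, then a rotation vector rx, ry, rz in units of 0.2 rad; each row is the pose to reach, as a shift and turn from the pose commanded when the call began, along the tool's axes at that moment; what a row does not reach only later rows make up. A row lasts 1/8 s, in which the tool goes at most 0.0625 m and 0.188 rad, less where a joint would pass 70% of its speed; a pose out of reach is approached as far as the arm can. The fingers move at their own pace and stop on an object; grip_force is the grip in N (left out, the last holds). Time passes only in rows, so rows that do not move let the fingers close. The tool returns the time, the measured TCP pose, the force, the opening and the grip force at its end. only (a regular expression) keeps the lines of the reply that match it, lines (a string "A,B") keeps lines A to B, and quiet returns only ok. Input that does not fit is refused with a message, and nothing moves.
- robot.read_state(): the state, without advancing time (a new reading comes with each control period).
- camrig.grab_frame(name): name is "scene" or "top" or "wrist"; returns a dict with "image" (480x640x3 uint8, blue, green, red), "z_map" (480x640 float32, m along the optical axis (not along the pixel's ray), 0 where there is no reading), "camera_matrix" (3x3 intrinsics, pixels), "k1" (the pictures are not rectified: a ray, as slopes to the right and down, at radius r is drawn at 1 + k1 r^2 times it, then the intrinsics apply), "view" (4x4, takes a point from world to camera coordinates). Camera axes: x right, y up, looking along -z (the intrinsics and any distortion apply to the point x, -y, -z); pixel columns grow to the right and rows downward; lengths in m; the calibration is good to about 2 mm. A picture is of the moment at which its call begins.
- ticket.sign_off(): hands the job in; it is judged then, once.
The state is a dict: "t": time; "q": joint angles; "qd": joint speeds; "joint_torque": joint torques, N m; "position": TCP position; "tcp_rot": TCP orientation; "ft_force": force on the tool from outside, world axes, zero at the start; "moment": the same for the moment, N m; "gripper_width": opening from 0.0 (shut) to 1.0 (fully open); "grasp_force": force on a finger pad.
Only numpy, scipy, OpenCV 4.12 (cv2) and the standard library are available. Lean on these libraries where they do the work, as an engineer would, in place of code of your own. Each camera call takes 0.05 s, during which the arm holds its last target. There are 200 camera calls.

### The job

The carrier's barred door has been washed and is standing in the drying rack beside a narrower door that belongs to another carrier. Take the wide door by the tab on top, lift it out and lower it onto the empty carrier until both of its open knuckles sit fully down over the two pins in the doorway; do not drop it from above: let go only once the knuckles are over the pins, and leave it hanging still and upright. Leave the narrow door in its place.

Things in the scene. Friction and masses are not known exactly. Their poses are not given: they have to be found in the camera images.
- wide_door: Steel barred door, 0.3 kg. Origin: middle of lower edge; z up, y along width, x through thickness. mm: panel 112 wide, 6 thick, 113 high; rail above 186 x 8, to z 127; grab tab on it 44 wide (y), 8 thick (x), z 127-168: pinch across x, TCP at z 152. Under the rail at y +-85 open knuckles (upside-down U, 12 wide in y): slot 12 in x, top at z 109, lips flare from z 98 to a 44 mouth at z 69
- narrow_door: The wrong door, to be left alone: same steel, heights, tab and knuckle shape, origin and axes as the wide door, but panel 60 mm wide, rail 116 long, knuckles at y +-50. 0.22 kg
- rack: White plastic drying rack, fixed, base 190 (x) x 150 x 10 mm thick. Origin: centre of underside. The doors stand upright on the base, one in each of two slots at x +-55, their width along y, 2 degrees of lean at most; which is where varies. Slot walls 76 long (y), up to z 52: lift a door straight up by over 45 mm to free it
- carrier: Clear box on grey floor, fixed, 230 wide (y), 145 high. Origin: table under hinge line, mid doorway; +x goes in (to 165 mm), z up. Posts at y +-109; from them two pins, 8 mm dia, run inward along y, axis x 0, z 135, |y| 104 to 68. Roof open to x 46. Hung door: origin at x 0, y 0, z 30, y axes parallel (either way round), side play 11; swings freely. Lower from straight above, 55 mm or more up

How it is judged:
By the outcome, as a careful person would: the job done as asked, in the order asked, and still so for the second after the job is handed in, with the robot touching nothing.
It also fails if it takes over 43 s, if anything falls off the work surface, if the arm or the gripper's body presses on something with over 40 N, if the wrist force passes 120 N, or if a joint passes its speed limit or range.

## Working session

There is one attempt and no reset: what is moved stays moved. The work goes in short steps, Python scripts to look and compute and a tool call to move; the robot and the scene stay as the last step left them, time stands still between calls to the robot, and variables do not carry over. Pictures are saved under pics/ and viewed, at most 10 in all, crops included, and the job is handed in when it is done.

```bash
mkdir -p pics; ls
```

Create h.py:
```python
import numpy as np, cv2
from rig import robot, camrig, ticket
def cloud(f):
    """world xyz per pixel from z_map"""
    K=f["camera_matrix"];k1=f["k1"];z=f["z_map"]
    h,w=z.shape
    u,v=np.meshgrid(np.arange(w),np.arange(h))
    X=(u-K[0,2])/K[0,0];Y=(v-K[1,2])/K[1,1]
    x,y=X.copy(),Y.copy()
    for _ in range(8):
        s=1+k1*(x*x+y*y); x,y=X/s,Y/s
    p=np.stack([x*z,-y*z,-z,np.ones_like(z)],-1)
    P=p@np.linalg.inv(f["view"]).T
    P=P[...,:3]; P[z==0]=np.nan
    return P
```

Run:
```python
from h import *
for n in("scene","top"):
    f=camrig.grab_frame(n); cv2.imwrite(f"pics/{n}0.png",f["image"]); np.save(f"{n}0.npy",cloud(f))
    print(n,f["camera_matrix"].tolist(),f["k1"],np.linalg.inv(f["view"])[:3].round(3).tolist())
s=robot.read_state();print(s["t"],s["position"],s["tcp_rot"],s["gripper_width"])
```

```text
pics
rig.py
scene [[570.263346718058, 0.0, 322.9822626814342], [0.0, 570.263346718058, 247.72194862388534], [0.0, 0.0, 1.0]] 0.04835200204622016 [[0.929, -0.351, 0.115, 0.651], [0.369, 0.879, -0.303, -0.217], [0.005, 0.324, 0.946, 0.827]]
top [[494.5373907782779, 0.0, 320.97415496475304], [0.0, 494.5373907782779, 238.47280827364887], [0.0, 0.0, 1.0]] -0.06938953377294359 [[-0.018, 0.997, -0.079, 0.477], [-0.999, -0.015, 0.04, 0.024], [0.038, 0.079, 0.996, 0.776]]
0.1 [ 0.24645204 -0.49139078  0.2494943 ] [-5.20174196e-04  9.73119942e-01  2.30298291e-01 -6.63092602e-05] 1.0040226527635547
```

View pics/top0.png

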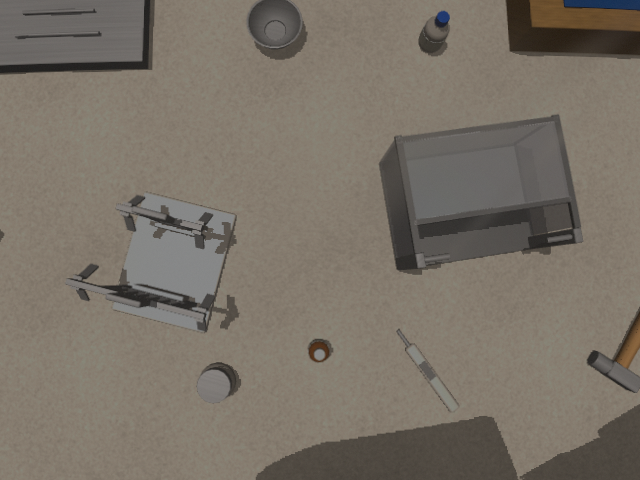

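View pics/scene0.png

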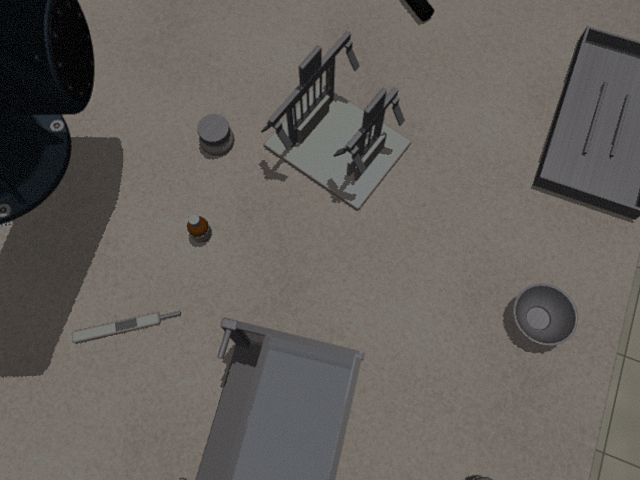

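The top view shows the rack on the left. The wide door is the nearer one, with its rail from about (68,282) to (207,318). The narrow door's rail runs from (118,208) to (205,232). The carrier is on the right, with its doorway facing the robot and pins near (435,260) and (560,240). The scene view agrees: the wide door is at (265–350, 40–130) and the narrow door at (340–400, 90–175).

Run:
```python
from h import *
for n in("top","scene"):
    P=np.load(f"{n}0.npy"); z=P[...,2]
    tab=P[(z<.128)&(z>-.0)]
    def comps(lo,hi,mn=12):
        m=((z>lo)&(z<hi)).astype(np.uint8)
        c,l,st,ce=cv2.connectedComponentsWithStats(m)
        for i in range(1,c):
            if st[i,4]<mn: continue
            Q=P[l==i]
            if Q[:,0].mean()<.2 : continue
            (cx,cy),(a,b),an=cv2.minAreaRect(Q[:,:2].astype(np.float32))
            print(n,lo,st[i].tolist(),Q.mean(0).round(4),"rect",round(cx,4),round(cy,4),round(a,4),round(b,4),round(an,1))
    comps(.145,.19); comps(.127,.144)
```

```text
top 0.145 [524, 119, 7, 8, 22] [ 0.6794 -0.282   0.1455] rect 0.68 -0.2822 0.006 0.0118 62.3
top 0.145 [544, 120, 16, 12, 40] [ 0.6769 -0.3183  0.1456] rect 0.675 -0.3179 0.0151 0.0218 5.5
top 0.145 [485, 123, 11, 12, 33] [ 0.6698 -0.2318  0.1457] rect 0.6689 -0.2317 0.0104 0.0209 35.9
top 0.145 [500, 123, 9, 9, 30] [ 0.6724 -0.2489  0.1456] rect 0.6734 -0.2489 0.0098 0.0125 10.8
top 0.145 [508, 122, 5, 12, 18] [ 0.671  -0.2578  0.1456] rect 0.6722 -0.2567 0.0154 0.006 7.7
top 0.145 [538, 123, 5, 14, 29] [ 0.6695 -0.3     0.1456] rect 0.6699 -0.2999 0.0063 0.0182 85.3
top 0.145 [479, 125, 9, 4, 18] [ 0.6734 -0.2208  0.1457] rect 0.6734 -0.2207 0.0034 0.0109 8.3
top 0.145 [516, 125, 7, 6, 15] [ 0.6722 -0.2706  0.1455] rect 0.6726 -0.2698 0.0062 0.0085 11.1
top 0.145 [464, 129, 22, 11, 70] [ 0.6643 -0.2064  0.1458] rect 0.6649 -0.2083 0.0122 0.03 17.9
top 0.145 [516, 131, 16, 28, 85] [ 0.6487 -0.2769  0.1456] rect 0.6485 -0.2777 0.0153 0.039 68.1
top 0.145 [427, 133, 5, 7, 16] [ 0.6606 -0.1471  0.1458] rect 0.6605 -0.1468 0.0082 0.0055 1.4
top 0.145 [452, 132, 8, 7, 15] [ 0.6606 -0.182
[... 21392 characters left out ...]
7 0.0027 53.6
scene 0.145 [321, 450, 19, 5, 22] [ 0.6642 -0.2212  0.1455] rect 0.6648 -0.2208 0.0203 0.0038 25.3
scene 0.145 [237, 457, 7, 8, 15] [ 0.5742 -0.2651  0.1457] rect 0.5738 -0.2653 0.009 0.0039 66.4
scene 0.145 [247, 459, 6, 6, 12] [ 0.5852 -0.2617  0.1455] rect 0.5853 -0.2613 0.0047 0.0055 77.6
scene 0.127 [268, 31, 83, 95, 826] [0.4542 0.2339 0.1347] rect 0.4542 0.2389 0.1868 0.0103 74.4
scene 0.127 [347, 87, 52, 64, 432] [0.5604 0.2031 0.135 ] rect 0.5605 0.2081 0.1169 0.0088 74.6
scene 0.127 [217, 318, 147, 162, 7954] [ 0.6051 -0.1908  0.1429] rect 0.5865 -0.1977 0.1769 0.1711 7.9
scene 0.127 [344, 358, 4, 8, 13] [ 0.6448 -0.1202  0.143 ] rect 0.6452 -0.1205 0.0035 0.0083 20.8
```

The depth readings agree with the given sizes (tab 43 × 8 mm, rail 186 mm for the wide door). Next I measure the pins and tab more precisely and compute the first move.

Add to h.py:
```python
from scipy.spatial.transform import Rotation as R
def rot(s=None):
    w,x,y,z=(s or robot.read_state())["tcp_rot"]; return R.from_quat([x,y,z,w])
def delta(p0,r0,p1,r1):
    """tool-frame shift and turn"""
    return r0.inv().apply(np.array(p1)-p0).round(4),(r0.inv()*r1).as_rotvec().round(4)
def down(yaw_y):
    """tool down, tool y at world heading yaw_y (rad)"""
    c,s=np.cos(yaw_y),np.sin(yaw_y)
    y=np.array([c,s,0]);z=np.array([0,0,-1.]);x=np.cross(y,z)
    return R.from_matrix(np.stack([x,y,z],1))
def line(Q):
    (vx,vy,cx,cy)=cv2.fitLine(Q[:,:2].astype(np.float32),cv2.DIST_HUBER,0,.001,.001).ravel()
    a=np.degrees(np.arctan2(vy,vx))%180
    return round(a,2),np.round([cx,cy],4)
```

Run:
```python
from h import *
e=np.radians(97.9); yh=np.array([np.cos(e),np.sin(e)]); xh=np.array([np.sin(e),-np.cos(e)])
o=np.array([.5115,-.2358])
for n in("top","scene"):
    P=np.load(f"{n}0.npy");d=P[...,:2]-o;a=d@xh;b=d@yh;z=P[...,2]
    for s in(1,-1):
        m=(abs(a)<.02)&(s*b>.06)&(s*b<.1)&(z>.128)&(z<.15)
        if m.sum()>20:
            Q=P[m];print(n,"pin",s,m.sum(),line(Q),"z",Q[:,2].max().round(4),"a",a[m].mean().round(4),np.percentile(a[m],[3,97]).round(4),"b",b[m].min().round(4))
    m=(abs(a)<.25)&(abs(b)<.16)&(z>.1)&(z<.16);Q=P[m]
    m2=m&(a>.07)&(a<.14)
    print(n,"walls b",np.percentile(b[m2],[1,99]).round(4), "a max",np.percentile(a[m&(abs(b)<.1)],99.5).round(4))
    for nm,c in(("wide",[.4538,.2395]),("narrow",[.56,.208])):
        g=np.hypot(*np.moveaxis(P[...,:2]-c,-1,0))
        m=(g<.11)&(z>.1345)&(z<.139) if nm=="wide" else (g<.045)&(z>.1345)&(z<.139)
        t=(g<.035)&(z>.1755)&(z<.19); 
        print(n,nm,"rail",line(P[m]),"tabtop",t.sum(),cv2.minAreaRect(P[t][:,:2].astype(np.float32)),P[t][:,2].mean())
s=robot.read_state()
a=np.radians(-15.1)
for p in([.4538,.2395,.25],):
  print(delta([.247,-.492,.25],rot(),p,down(a)),delta([.247,-.492,.25],rot(),p,down(a+np.pi)))
```

```text
top pin 1 152 (np.float32(98.17), array([ 0.5001, -0.1532], dtype=float32)) z 0.1405 a 0.0001 [-0.0037  0.0039] b 0.0668
top pin -1 138 (np.float32(97.49), array([ 0.5229, -0.3184], dtype=float32)) z 0.1407 a -0.0001 [-0.0038  0.0036] b -0.0994
top walls b [-0.1136  0.113 ] a max 0.1643
top wide rail (np.float32(74.55), array([0.4538, 0.2359], dtype=float32)) tabtop 218 ((0.45389652252197266, 0.2396073192358017), (0.04245784878730774, 0.008096359670162201), 75.37972259521484) 0.17728181297200546
top narrow rail (np.float32(75.29), array([0.5553, 0.1963], dtype=float32)) tabtop 213 ((0.5590240955352783, 0.20834600925445557), (0.043255168944597244, 0.007697989698499441), 74.99779510498047) 0.1772853373938843
scene pin 1 193 (np.float32(98.42), array([ 0.5012, -0.1543], dtype=float32)) z 0.1404 a 0.001 [-0.0028  0.0043] b 0.0652
scene walls b [-0.0483  0.1109] a max 0.1653
scene wide rail (np.float32(74.28), array([0.4526, 0.2308], dtype=float32)) tabtop 147 ((0.4535699784755707, 0.23866543173789978), (0.042435575276613235, 0.008142752572894096), 75.32987976074219) 0.17712318204462071
scene narrow rail (np.float32(73.65), array([0.5631, 0.2133], dtype=float32)) tabtop 141 ((0.5602198839187622, 0.20758092403411865), (0.043381236493587494, 0.008086197078227997), 74.60821533203125) 0.17694258657426237
(array([ 0.5127, -0.5612,  0.0006]), array([-9.000e-04, -5.000e-04, -8.425e-01])) (array([ 0.5127, -0.5612,  0.0006]), array([-7.0000e-04,  1.1000e-03,  2.2991e+00]))
```

The rows are not in the units I measure in: shifts go in units of 25 mm and turns go in units of 0.2 rad. I convert before sending: -0.561 m is -22.44, 0.513 m is 20.52, -0.8425 rad is -4.2125.

Call:
{"op": "step_hand", "data": {"steps": {"plan": [[1,20.52,-22.44,0,0,0,-4.2125],[1,20.52,-22.44,0,0,0,-4.2125],[1,20.52,-22.44,0,0,0,-4.2125],[1,20.52,-22.44,0,0,0,-4.2125],[1,20.52,-22.44,0,0,0,-4.2125],[1,20.52,-22.44,0,0,0,-4.2125],[1,20.52,-22.44,0,0,0,-4.2125],[1,20.52,-22.44,0,0,0,-4.2125],[1,20.52,-22.44,0,0,0,-4.2125],[1,20.52,-22.44,0,0,0,-4.2125],[1,20.52,-22.44,0,0,0,-4.2125],[1,20.52,-22.44,0,0,0,-4.2125],[1,20.52,-22.44,0,0,0,-4.2125],[1,20.52,-22.44,0,0,0,-4.2125],[1,20.52,-22.44,0,0,0,-4.2125],[1,20.52,-22.44,0,0,0,-4.2125]]}}}

```text
t: 2.1
position: [0.4537, 0.2387, 0.2502]
tcp_rot: [0.0, 0.794, 0.607, 0.0]
ft_force: [0.6, 0.4, 0.1]
gripper_width: 1.002
grasp_force: 0.0
```

Run:
```python
from h import *
f=camrig.grab_frame("wrist");P=cloud(f);cv2.imwrite("pics/w1.png",f["image"])
s=robot.read_state();print(s["t"],s["position"],np.degrees(rot(s).as_matrix()[:2,1]@[1,0]), s["q"].round(2))
g=np.hypot(P[...,0]-.4538,P[...,1]-.2395);z=P[...,2]
t=(g<.035)&(z>.172)&(z<.19);print(t.sum())
if t.sum()>20: print(cv2.minAreaRect(P[t][:,:2].astype(np.float32)),P[t][:,2].mean())
print(delta(s["position"],rot(s),[.4538,.2393,.162],down(np.radians(-15))))
```

```text
2.15 [0.45370351 0.23889903 0.25020454] 55.29838519245782 [ 0.39  0.28  1.75 -0.    1.11  0.66]
959
((0.45454126596450806, 0.24132390320301056), (0.043407540768384933, 0.007803746499121189), 75.04206848144531) 0.1770862007893866
(array([ 0.0004, -0.    ,  0.0882]), array([ 0.0002, -0.0001, -0.003 ]))
```

View pics/w1.png

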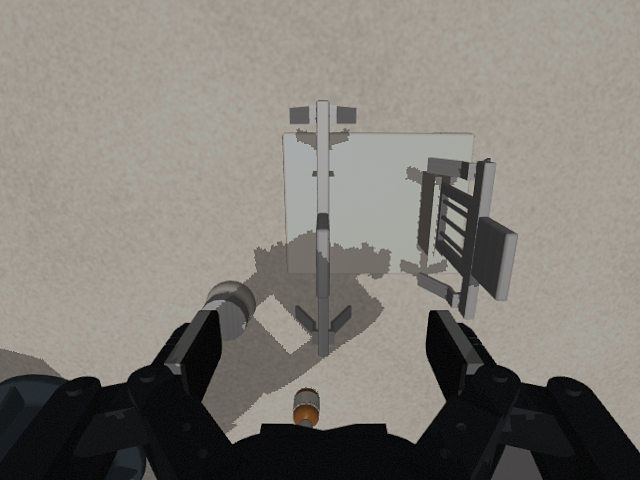

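The wrist view shows the tab at about (322,255), centred between the open fingers, with the narrow door clear to the right (470,240). Descend and grip, then lift a little.

In the tool's units: 0.088 m is 3.52, 0.08 m is 3.2.

Call:
{"op": "step_hand", "data": {"steps": {"plan": [[1,0.02,0,1.2,0,0,0],[1,0.02,0,2.4,0,0,0],[1,0.02,0,3.2,0,0,0],[1,0.02,0,3.52,0,0,0],[1,0.02,0,3.52,0,0,0],[0,0.02,0,3.52,0,0,0],[0,0.02,0,3.52,0,0,0],[0,0.02,0,3.52,0,0,0],[0,0.02,0,3.52,0,0,0],[0,0.02,0,3.52,0,0,0],[0,0.02,0,3.52,0,0,0],[0,0.02,0,3.52,0,0,0],[0,0.02,0,3.52,0,0,0]]}, "grip_force": 70}}

```text
t: 3.78
position: [0.454, 0.2404, 0.1623]
tcp_rot: [0.0, 0.794, 0.608, 0.0]
ft_force: [-0.8, 0.5, 5.2]
gripper_width: 0.082
grasp_force: 69.4
```

In the tool's units: -0.175 m is -7, -0.16 m is -6.4.

Call:
{"op": "step_hand", "data": {"steps": {"plan": [[0,0,0,-0.8,0,0,0],[0,0,0,-2,0,0,0],[0,0,0,-3.6,0,0,0],[0,0,0,-5.2,0,0,0],[0,0,0,-6.4,0,0,0],[0,0,0,-7,0,0,0],[0,0,0,-7,0,0,0],[0,0,0,-7,0,0,0]]}}}

```text
t: 4.78
position: [0.4533, 0.2401, 0.3354]
tcp_rot: [-0.0, 0.794, 0.608, -0.001]
ft_force: [0.5, 0.2, -4.4]
gripper_width: 0.081
grasp_force: 68.7
```

Run:
```python
from h import *
s=robot.read_state();print(s["ft_force"])
# door pose in hand, from scene+top depth
c=s["position"][:2]
for n in("scene","top"):
    P=cloud(camrig.grab_frame(n));z=P[...,2];g=np.hypot(P[...,0]-c[0],P[...,1]-c[1])
    m=(g<.12)&(z>.295)&(z<.316);Q=P[m]
    m2=(g<.12)&(z>.19)&(z<.25);
    print(n,m.sum(),line(Q),cv2.minAreaRect(Q[:,:2].astype(np.float32)),np.percentile(Q[:,2],98),m2.sum(),P[m2].mean(0) if m2.sum() else 0)
    # rail tilt: z of rail top vs along-axis
    b=(Q[:,:2]-c)@[np.cos(np.radians(75)),np.sin(np.radians(75))]
    for lo,hi in((-.095,-.06),(.06,.095)):
        k=(b>lo)&(b<hi); print(k.sum(), np.percentile(Q[k,2],90) if k.sum() else 0)
print(delta(s["position"],rot(s),[.5115,-.2361,s["position"][2]],down(np.radians(7.9))))
```

```text
[ 0.50033394  0.21604094 -4.35120517]
scene 724 (np.float32(73.66), array([0.4416, 0.1835], dtype=float32)) ((0.4427417814731598, 0.1844789981842041), (0.07740923762321472, 0.01726093702018261), 70.4061279296875) 0.31046387451681584 1621 [0.45442955 0.23574858 0.21770712]
415 0.30980571338482504
0 0
top 1007 (np.float32(74.34), array([0.4383, 0.1802], dtype=float32)) ((0.4405408203601837, 0.19333606958389282), (0.09001259505748749, 0.018272098153829575), 75.41895294189453) 0.312327515466506 890 [0.45257393 0.230706   0.21955426]
494 0.3105493283830746
0 0
(array([-4.446e-01,  1.802e-01,  3.000e-04]), array([-0.0023,  0.0012, -0.4013]))
```

Call:
{"op": "step_hand", "data": {"steps": {"plan": [[0,-0.4,0.16,0,0,0,-0.05],[0,-1.4,0.56,0,0,0,-0.15],[0,-3,1.2,0,0,0,-0.35],[0,-4.8,1.96,0,0,0,-0.55],[0,-6.6,2.68,0,0,0,-0.75],[0,-8.4,3.4,0,0,0,-0.95],[0,-10.2,4.12,0,0,0,-1.15],[0,-12,4.84,0,0,0,-1.35],[0,-13.8,5.6,0,0,0,-1.55],[0,-15.4,6.24,0,0,0,-1.75],[0,-16.6,6.72,0,0,0,-1.875],[0,-17.4,7.04,0,0,0,-1.95],[0,-17.784,7.208,0,0,0,-2.005],[0,-17.784,7.208,0,0,0,-2.005],[0,-17.784,7.208,0,0,0,-2.005],[0,-17.784,7.208,0,0,0,-2.005]]}}}

```text
t: 6.88
position: [0.512, -0.2352, 0.3371]
tcp_rot: [0.0, 0.657, 0.754, 0.0]
ft_force: [0.7, 0.2, -5.4]
gripper_width: 0.082
grasp_force: 68.6
```

Run:
```python
from h import *
s=robot.read_state();c=s["position"][:2];print(np.degrees(np.arctan2(*rot(s).as_matrix()[[1,0],1])))
e=np.radians(97.9); yh=np.array([np.cos(e),np.sin(e)]); xh=np.array([np.sin(e),-np.cos(e)])
o=np.array([.5115,-.2361]);zt=s["position"][2]-.152
for n in("scene","top","wrist"):
    f=camrig.grab_frame(n);cv2.imwrite(f"pics/{n}2.png",f["image"]);P=cloud(f);z=P[...,2]-zt;d=P[...,:2]-o;a=d@xh;b=d@yh
    for nm,lo,hi in(("rail",.11,.13),("bottom",0,.03)):
        for s_ in(1,-1):
            m=(abs(a)<.03)&(s_*b>.03)&(s_*b<.11)&(z>lo)&(z<hi)
            if m.sum()>20: print(n,nm,s_,m.sum(),"a",np.percentile(a[m],[5,50,95]).round(4),"b",np.percentile(b[m],[1,99]).round(4),"z",np.percentile(z[m],[2,95]).round(4))
```

```text
7.920402131366973
scene rail 1 760 a [-0.0022  0.0042  0.0074] b [0.0306 0.0922] z [0.111  0.1267]
scene rail -1 547 a [-0.0021  0.0031  0.0057] b [-0.0614 -0.0303] z [0.1132 0.1269]
scene bottom 1 147 a [0.0039 0.0043 0.0046] b [0.0304 0.0555] z [0.0012 0.0287]
scene bottom -1 171 a [0.0036 0.0041 0.0045] b [-0.0552 -0.03  ] z [0.0007 0.0285]
top rail 1 700 a [-0.0057  0.0006  0.0068] b [0.0306 0.0944] z [0.1111 0.1274]
wrist rail 1 3658 a [-0.0046  0.0014  0.0078] b [0.0309 0.0932] z [0.1115 0.1271]
wrist rail -1 555 a [-0.0062  0.0018  0.0095] b [-0.0864 -0.0584] z [0.1105 0.1268]
```

In the tool's units: 0.149 m is 5.96, 0.144 m is 5.76.

Call:
{"op": "step_hand", "data": {"steps": {"plan": [[0,0,0,0.6,0,0,0],[0,0,0,1.6,0,0,0],[0,0,0,2.6,0,0,0],[0,0,0,3.4,0,0,0],[0,0,0,4,0,0,0],[0,0,0,4.6,0,0,0],[0,0,0,5.12,0,0,0],[0,0,0,5.48,0,0,0],[0,0,0,5.76,0,0,0],[0,0,0,5.96,0,0,0],[0,0,0,5.96,0,0,0],[0,0,0,5.96,0,0,0]]}}}

```text
t: 8.52
position: [0.5121, -0.236, 0.1884]
tcp_rot: [0.0, 0.657, 0.754, 0.0]
ft_force: [-0.1, 0.6, -3.7]
gripper_width: 0.085
grasp_force: 68.6
```

Run:
```python
from h import *
s=robot.read_state();print(s["ft_force"],s["moment"])
e=np.radians(97.9); yh=np.array([np.cos(e),np.sin(e)]); xh=np.array([np.sin(e),-np.cos(e)])
o=np.array([.5115,-.2361])
f=camrig.grab_frame("scene");cv2.imwrite("pics/s3.png",f["image"][250:,150:400].repeat(2,0).repeat(2,1))
f=camrig.grab_frame("wrist");cv2.imwrite("pics/w3.png",f["image"])
```

```text
[-0.11411792  0.59914497 -3.70070573] [ 0.00332338 -0.00666144 -0.0030353 ]
```

View pics/w3.png

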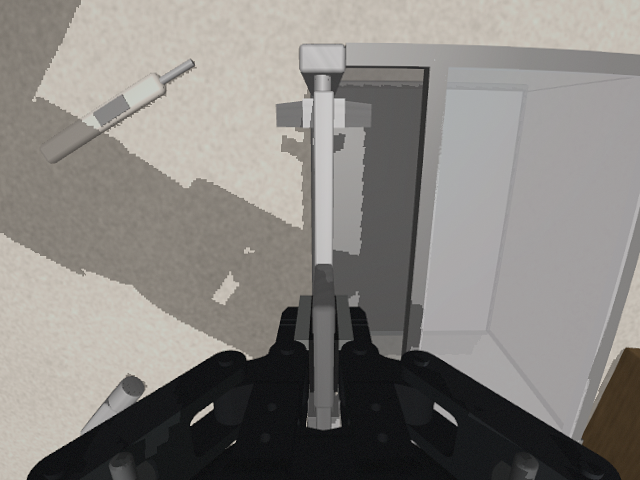

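The wrist view shows the left pin stub at (322,83) in line with the rail and knuckle at (322,112), and the forces are those of the free weight. Lower onto the pins.

In the tool's units: 0.0055 m is 0.22, 0.004 m is 0.16.

Call:
{"op": "step_hand", "data": {"steps": {"plan": [[0,0,0,0.08,0,0,0],[0,0,0,0.16,0,0,0],[0,0,0,0.22,0,0,0],[0,0,0,0.22,0,0,0],[0,0,0,0.22,0,0,0]]}}}

```text
t: 9.25
position: [0.512, -0.2359, 0.1825]
tcp_rot: [-0.0, 0.657, 0.754, -0.0]
ft_force: [-0.6, 0.3, -4.1]
gripper_width: 0.081
grasp_force: 68.9
```

Call:
{"op": "step_hand", "data": {"steps": {"plan": [[0,0,0,0.04,0,0,0],[0,0,0,0.04,0,0,0],[0,0,0,0.04,0,0,0]]}}}

```text
t: 9.62
position: [0.5121, -0.236, 0.1821]
tcp_rot: [0.0, 0.657, 0.754, 0.0]
ft_force: [-2.5, 2.9, 6.0]
gripper_width: 0.08
grasp_force: 70.1
```

Create chk.py:
```python
from h import *
e=np.radians(97.9); yh=np.array([np.cos(e),np.sin(e)]); xh=np.array([np.sin(e),-np.cos(e)])
o=np.array([.5115,-.2361]);zt=.030
for n in("scene","top","wrist"):
    f=camrig.grab_frame(n);cv2.imwrite(f"pics/{n}_c.png",f["image"]);P=cloud(f);z=P[...,2]-zt;d=P[...,:2]-o;a=d@xh;b=d@yh
    for nm,lo,hi in(("rail",.122,.135),("bottom",0.005,.05),("tab",.155,.18)):
        for s_ in(1,-1):
            m=(abs(a)<.03)&(s_*b>(.0 if nm=="tab" else .03))&(s_*b<(.055 if nm=="bottom" else .09))&(z>lo)&(z<hi)
            if m.sum()>20: print(n,nm,s_,m.sum(),"a",np.percentile(a[m],[5,50,95]).round(4),"b",np.percentile(b[m],[1,99]).round(4),"z",np.percentile(z[m],[2,50,95]).round(4))
s=robot.read_state();print(s["t"],s["ft_force"].round(1))
```

```bash
python3 chk.py
```

```text
scene rail 1 140 a [-0.0024  0.002   0.0052] b [0.0667 0.0899] z [0.1229 0.1255 0.1277]
scene rail -1 299 a [-0.0022  0.0016  0.005 ] b [-0.0701 -0.0311] z [0.123  0.1255 0.1274]
scene bottom -1 193 a [-0.0008  0.004   0.005 ] b [-0.0543 -0.0304] z [0.0066 0.0369 0.0446]
top rail 1 289 a [-0.003   0.0007  0.0043] b [0.0307 0.0898] z [0.1241 0.1261 0.1281]
top tab 1 308 a [-0.0159  0.0008  0.0171] b [0.0005 0.0225] z [0.1561 0.1673 0.179 ]
top tab -1 50 a [-0.0041  0.0006  0.0052] b [-0.0076 -0.0003] z [0.1652 0.1679 0.1737]
wrist rail 1 2820 a [-0.002   0.0015  0.0052] b [0.0308 0.0894] z [0.1249 0.1262 0.1273]
wrist rail -1 331 a [-0.0023  0.0013  0.005 ] b [-0.0738 -0.059 ] z [0.1249 0.1262 0.127 ]
wrist tab 1 4812 a [-0.0156  0.0014  0.0185] b [0.0005 0.0227] z [0.1559 0.1675 0.1793]
wrist tab -1 1292 a [-0.0036  0.0014  0.0068] b [-0.0205 -0.0002] z [0.1657 0.1674 0.1789]
9.775 [-3.1  2.1  4.6]
```

Both rail ends sit at the hung height (z about 126–127 mm in the door frame), level and in contact. I release gently.

Call:
{"op": "step_hand", "data": {"steps": {"plan": [[0.12,0,0,0,0,0,0],[0.15,0,0,0,0,0,0],[0.2,0,0,0,0,0,0],[0.3,0,0,0,0,0,0],[0.45,0,0,0,0,0,0],[0.6,0,0,0,0,0,0],[0.8,0,0,0,0,0,0],[1,0,0,0,0,0,0],[1,0,0,0,0,0,0],[1,0,0,0,0,0,0]]}, "grip_force": 20}}

```text
t: 11.02
position: [0.512, -0.2359, 0.1815]
tcp_rot: [0.0, 0.657, 0.754, 0.0]
ft_force: [-0.6, 0.3, -0.4]
gripper_width: 0.999
grasp_force: 0.0
```

```bash
python3 chk.py
```

```text
scene rail 1 138 a [-0.0019  0.0022  0.0056] b [0.0666 0.0898] z [0.1232 0.1257 0.1277]
scene rail -1 296 a [-0.0018  0.0022  0.0056] b [-0.0697 -0.0307] z [0.123  0.1257 0.1274]
scene bottom -1 178 a [-0.0021  0.0023  0.0034] b [-0.0545 -0.0307] z [0.0073 0.0386 0.0451]
top rail 1 290 a [-0.0025  0.0011  0.0047] b [0.0306 0.0893] z [0.1238 0.1261 0.128 ]
top tab 1 142 a [-0.0017  0.002   0.0056] b [0.0003 0.0222] z [0.1573 0.1668 0.1686]
top tab -1 41 a [-0.0017  0.0021  0.0057] b [-0.0079 -0.0001] z [0.1636 0.1671 0.1682]
wrist rail 1 2866 a [-0.0015  0.0021  0.0057] b [0.0309 0.0894] z [0.125  0.1263 0.1274]
wrist rail -1 323 a [-0.0019  0.0017  0.0059] b [-0.0727 -0.0577] z [0.1251 0.1262 0.1271]
wrist tab 1 1605 a [-0.0005  0.003   0.0065] b [0.0003 0.0228] z [0.1566 0.1668 0.1679]
wrist tab -1 975 a [-0.0006  0.0028  0.0065] b [-0.0206 -0.0002] z [0.1654 0.1671 0.168 ]
11.175 [-0.8  0.1  0.4]
```

View pics/wrist_c.png

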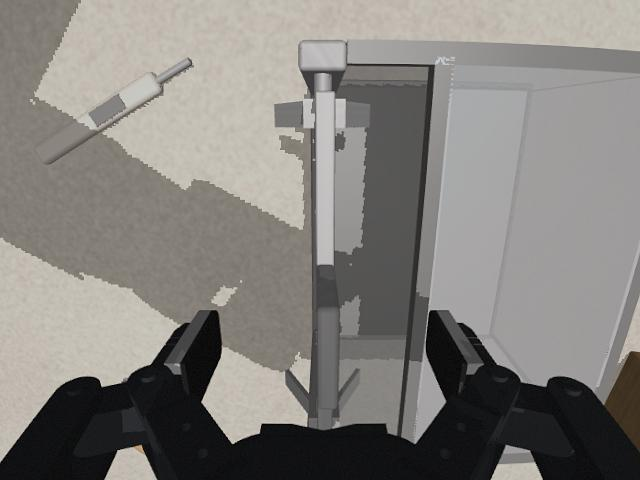

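The wrist view shows the fingers fully open at (200,340) and (445,340), clear of the tab at (322,330). The knuckle at (322,112) is over its pin, with only a degree or so of sway. I retreat straight up and let it settle.

In the tool's units: -0.17 m is -6.8, -0.15 m is -6.

Call:
{"op": "step_hand", "data": {"steps": {"plan": [[1,0,0,-0.8,0,0,0],[1,0,0,-2,0,0,0],[1,0,0,-4,0,0,0],[1,0,0,-6,0,0,0],[1,0,0,-6.8,0,0,0],[1,0,0,-6.8,0,0,0],[1,0,0,-6.8,0,0,0],[1,0,0,-6.8,0,0,0],[1,0,0,-6.8,0,0,0],[1,0,0,-6.8,0,0,0],[1,0,0,-6.8,0,0,0],[1,0,0,-6.8,0,0,0],[1,0,0,-6.8,0,0,0],[1,0,0,-6.8,0,0,0],[1,0,0,-6.8,0,0,0],[1,0,0,-6.8,0,0,0],[1,0,0,-6.8,0,0,0],[1,0,0,-6.8,0,0,0],[1,0,0,-6.8,0,0,0],[1,0,0,-6.8,0,0,0]]}}}

```text
t: 13.68
position: [0.512, -0.2359, 0.3515]
tcp_rot: [-0.0, 0.657, 0.754, -0.0]
ft_force: [-0.1, -0.0, -0.1]
gripper_width: 0.999
grasp_force: 0.0
```

```bash
python3 chk.py; python3 chk.py|grep -E "tab|bottom"
```

```text
scene rail 1 385 a [-0.0017  0.0021  0.0056] b [0.0307 0.0895] z [0.1227 0.1255 0.1275]
scene rail -1 307 a [-0.0018  0.0019  0.0055] b [-0.0698 -0.0305] z [0.1228 0.1256 0.1276]
scene bottom 1 147 a [-0.0022  0.0022  0.0029] b [0.0303 0.0544] z [0.0056 0.0375 0.0451]
scene bottom -1 177 a [-0.0024  0.0024  0.0034] b [-0.0545 -0.0307] z [0.0075 0.0377 0.0449]
scene tab 1 31 a [-0.0004  0.0014  0.0061] b [0.0074 0.0212] z [0.1574 0.1656 0.1683]
scene tab -1 32 a [-0.0005  0.0017  0.006 ] b [-0.0228 -0.0079] z [0.1579 0.166  0.1676]
top rail 1 289 a [-0.0025  0.001   0.0047] b [0.0306 0.0891] z [0.1241 0.1261 0.1281]
top rail -1 225 a [-0.0025  0.0012  0.0049] b [-0.0895 -0.0351] z [0.124  0.1264 0.1281]
top tab 1 144 a [-0.0017  0.002   0.0056] b [0.0006 0.0225] z [0.1556 0.1668 0.1687]
top tab -1 117 a [-0.0017  0.0019  0.0057] b [-0.022  -0.0001] z [0.1633 0.167  0.1687]
wrist rail 1 638 a [-0.0014  0.002   0.0055] b [0.0307 0.0894] z [0.
[... 319 characters left out ...]
ottom 1 145 a [-0.0021  0.0022  0.003 ] b [0.0303 0.0545] z [0.0064 0.0387 0.0451]
scene bottom -1 178 a [-0.0023  0.0023  0.0034] b [-0.0545 -0.0303] z [0.0068 0.0392 0.045 ]
scene tab 1 31 a [-0.0004  0.0017  0.0061] b [0.0074 0.0211] z [0.1571 0.1659 0.1679]
scene tab -1 32 a [-0.0004  0.0017  0.0061] b [-0.0228 -0.0079] z [0.1583 0.1661 0.1682]
top tab 1 142 a [-0.0017  0.0019  0.0056] b [0.0005 0.0222] z [0.1567 0.1666 0.1688]
top tab -1 118 a [-0.0017  0.002   0.0057] b [-0.0214 -0.0002] z [0.1641 0.1669 0.1686]
wrist tab 1 296 a [-0.0004  0.0031  0.0067] b [0.0004 0.0221] z [0.1588 0.1671 0.1683]
wrist tab -1 247 a [-0.0005  0.0027  0.0068] b [-0.0211 -0.0004] z [0.1654 0.1672 0.1684]
```

View pics/wrist_c.png

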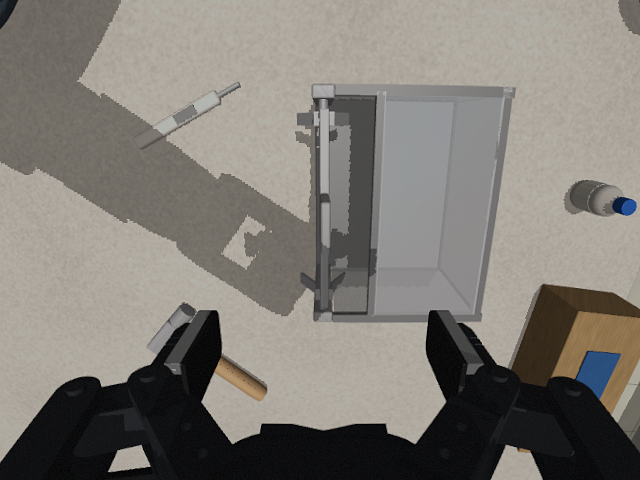

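View pics/scene_c.png

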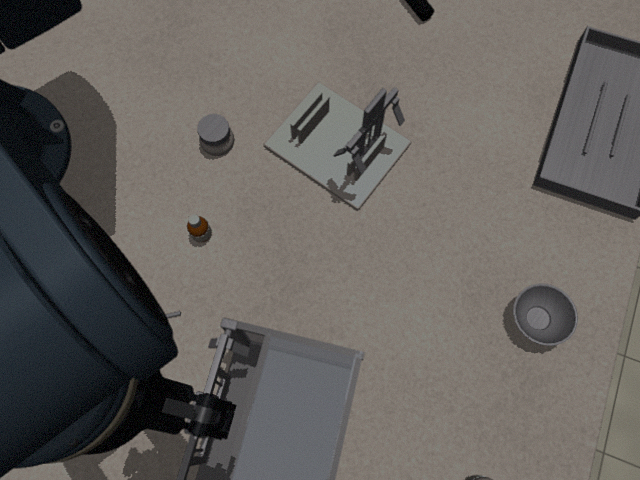

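The wrist view shows the door hanging across the doorway, knuckles at (322,118) and (322,283) over both pins. The scene view shows the narrow door unmoved at (370,135). The measurements are level and unchanging, so I hand in.

```bash
python3 -c "
from rig import robot, camrig, ticket
print(ticket.sign_off())"
```

```text
the job is handed in; nothing more can be done
None
```

The wide door hangs still and upright with both knuckles down over the carrier's pins, the narrow door is untouched in the rack, and I handed the job in at about 14 s of the 43 s allowed; the sign-off returned no verdict.

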